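# Scan the refill carton in the guest bathroom

## Task

Log the wide soap-refill carton for the stock count: pull the stick scanner out of its charging dock by its head, lay it down flat, then take it again by the handle alone and hold its window still for a good second, square on to the middle of the label on the wide carton's sloping front and about 8 cm away from it. Do not scan the narrow carton. Afterwards lay the scanner flat inside the white tray without dropping it, and leave the cartons, the tray and the toiletries where they stand.

Things in the scene. Friction and masses are not known exactly. Their poses are not given: they have to be found in the camera images.
- scanner: stick barcode scanner, 165 mm long, 0.12 kg; origin on its underside; x runs from tail to window (the beam), z is its top. Grey handle: x -85 to 15 mm, 26 wide (y), 24 high (z 0 to 24). Black head: x 20 to 80, 38 wide, 30 high; undersides flush. Balance point near x = -8. It starts in the dock, head up and out, its x axis rising at 35 degrees.
- scanner_window (a point): centre of the scanning window on the end face of the scanner's head (80 mm along the scanner's x axis, 15 mm above its underside); axes as the scanner's
- scanner_tail (a point): centre of the end face of the scanner's handle (x -85, z 12 mm)
- dock: grey charging dock fixed to the counter, base 150 x 80 x 12 mm, origin under it. Its pocket, 40 mm wide, slopes up at 35 degrees towards the dock's +x and covers the scanner's whole handle (100 mm deep, 2 mm clearance each side); only the head sticks out, from 84 mm above the counter. The scanner draws straight out along its own x axis
- carton_wide: cardboard refill carton to be scanned, loose, 0.55 kg, 110 mm deep (x), 130 mm wide (y), 112 mm high; origin under its centre. Its front (towards its -x) rises 30 mm upright, then slopes back, 55 degrees from the counter, to the top
- label_wide (a point): centre of the label (62 mm wide, 42 mm along the slope, black bars on white) on the wide carton's sloping front, 71 mm above the counter; z points straight out of the label (35 degrees above level), y up the slope, x to the right as one faces it
- carton_narrow: the other carton, not to be scanned: as the wide one but 80 mm wide; the two may stand in either place
- label_narrow (a point): centre of the same kind of label on the narrow carton; axes as for label_wide
- tray: shallow white ceramic tray, loose, 0.7 kg, outside 230 (its x) x 130 (its y) x 20 mm high, walls 6 mm; origin under its centre
- tray_in (a point): centre of the tray's inner floor (5 to 6 mm above the counter), inside 218 x 118 mm; axes as the tray's
- lotion_a: small lotion bottle, 28 mm diameter, 66 mm high, origin under it
- lotion_b: small lotion bottle like the other
- soap_pump: pump soap bottle, 50 x 70 mm, 180 mm high, origin under it
- tumbler: white tumbler, 76 mm diameter, 95 mm high, origin under it
- cream_jar: cream jar, 60 mm diameter, 45 mm high, origin under it
Things that resemble listed ones, but are neither listed nor needed, are in the scene too. What is meant by the scanner is not green, and is the smaller of those in its own colour.

How it is judged:
By the outcome, as a careful person would: the job done as asked, in the order asked, and still so for the second after the job is handed in, with the robot touching nothing.
It also fails if it takes over 59 s, if anything falls off the work surface, if the arm or the gripper's body presses on something with over 40 N, if the wrist force passes 120 N, or if a joint passes its speed limit or range.

## Robot

A 6-joint arm with a two-finger parallel gripper is mounted at the origin on the work surface. World frame = base frame: x ahead of the robot, y to its left, z up, the work surface at z = 0. Lengths are in mm, angles in rad, forces in N, time in s.
With the tool pointing down it reaches from about 300 to 750 mm from the base axis. Payload 8.5 kg.
Tool frame: the origin (TCP) lies on the front face of the gripper's body, between the roots of the fingers; the fingertips stand 73 mm ahead of it and the grasp point (between the pads) lies 54 mm ahead of it (env.tip_reach is the z of the fingertips in the tool frame, in mm); z points along the fingers, y is the line along which they close (so a half turn about z gives the same grasp; the last joint's range is limited). The gripper opens to 85 mm and grips with 20 to 120 N. Pads are 22 mm wide; open, the fingers measure 114 mm over their backs; the gripper's body (76 mm by 85 mm) begins 54 mm behind the grasp point. The pads swing forward as they close: fully open they stand 13 mm farther back than shut.
Start: joints at [-1.465, 0.381, 1.297, -0, 1.464, -0.215], TCP at [173.423, -521.925, 303.922] pointing down, gripper open.
Joint ranges: [-3.11, 3.11], [-0.89, 2.33], [0.22, 2.48], [-1.42, 4.56], [0.17, 2.85], [-2.88, 2.88]. Speed limits (rad/s): [2.39, 2.39, 3.14, 3.14, 3.14, 3.14].

## Interface

Orientations are given as a unit quaternion [w, x, y, z].
In Python, from plant import sensors, imaging, env gives the robot as it stands.
- The arm moves only by the tool move_arm, never from a script. Its arguments are lists of equal length, an entry for each row: "hand": the opening, from -1 (shut) to 1 (fully open); "travel": the shift along the world's x, y, z in cm, a list of three; "yaw": the turn about the world's z in rad. A call has 1 to 5 rows; each row shifts and turns the commanded pose from where the row before left it; what a row does not reach is not made up. A row lasts 1/8 s, in which the tool goes at most 62.5 mm and 10.7 degrees, less where a joint would pass 70% of its speed; a pose out of reach is approached as far as the arm can. A call is refused whole if a number of a shift passes 6.25 or a number of a turn 0.188, either way. A call with a gripper value outside its range is refused whole. The fingers move at their own pace and stop on an object; "squeeze" is the grip in N (left out, the last holds). Time passes only in rows, so rows that do not move let the fingers close. It gives the time, the measured TCP pose, the force, the opening and the grip force at its end, in the units of the state.
- sensors.get_state(): the state, without advancing time (a new reading comes with each control period).
- imaging.grab_frame(name): name is "side" or "top"; returns a dict with "image" (384x512x3 uint8, red, green, blue), "depth" (384x512 float32, mm along the optical axis (not along the pixel's ray), 0 where there is no reading), "mtx" (3x3 intrinsics, pixels), "k1" (the pictures are not rectified: a ray, as slopes to the right and down, at radius r is drawn at 1 + k1 r^2 times it, then the intrinsics apply), "R" (3x3) and "t" (3): a world point X has camera coordinates R X + t. Camera axes: x right, y down, z forward; pixel columns grow to the right and rows downward; lengths in mm; the calibration is good to about 2 mm. A picture is of the moment at which its call begins.
- env.sign_off(): hands the job in; it is judged then, once.
Trained networks look in a picture, given as the dict that the camera call returned (one of the last four; its "shot" number tells which), for a name from the list of things; names that differ only in an ending like _2 or _b are one class to them, and where a whole thing is asked for, a point or a joint stands for the part that bears it (a point fixed in the world has none). Each returns a list of dicts, best first, with "conf" (0 to 1); they miss things now and then, are a little off and sometimes report something else, mostly with a low value. They report only what shows in the picture. A call takes as long as a camera call. They do not tell look-alikes from the thing itself.
- imaging.find_in(picture, query): "xy" ([column, row] in pixels, amid what is visible of it).
- imaging.masks_of(picture, query): "pixels" (384x512 bool, what is visible of it) and "xy" ([column, row] in pixels, amid what is visible of it).
- imaging.place_of(picture, query): "xy" ([column, row] in pixels: a listed point, or the origin of a listed thing).
The state is a dict: "t": time; "joints": joint angles; "qvel": joint speeds; "effort": joint torques, N m; "ee_pos": TCP position; "ee_rot": TCP orientation; "wrist_force": force on the tool from outside, world axes, zero at the start; "wrist_torque": the same for the moment, N m; "grip_width": opening from 0.0 (shut) to 1.0 (fully open); "gripper_force": force on a finger pad.
Only numpy, scipy, OpenCV 4.12 (cv2) and the standard library are available. Lean on these libraries where they do the work, as an engineer would, in place of code of your own. Each camera call takes 0.05 s, during which the arm holds its last target. There are 200 camera calls.

## Working session

There is one attempt and no reset: what is moved stays moved. The work goes in short steps, Python scripts to look and compute and a tool call to move; the robot and the scene stay as the last step left them, time stands still between calls to the robot, and variables do not carry over. Pictures are saved under pics/ and viewed, at most 10 in all, crops included, and the job is handed in when it is done.

Besides the shell and the picture viewer there is one more tool, called after "Call:" by a JSON object that holds its "method" and its "body". move_arm: Moves the arm, as the interface text tells. Its arguments: {"type":"object","properties":{"hand":{"type":"array"},"travel":{"type":"array"},"yaw":{"type":"array"},"squeeze":{"type":"number"}},"required":["hand","travel","yaw"]}

```bash
ls; mkdir -p pics
cat > h.py <<'E'
from plant import sensors, imaging, env
import numpy as np, cv2
def ray(p,xy):
    K=p["mtx"];u=np.array([(xy[0]-K[0,2])/K[0,0],(xy[1]-K[1,2])/K[1,1]]);s=u.copy()
    for _ in range(20): s=u/(1+p["k1"]*(s@s))
    R=np.array(p["R"]);return -R.T@np.array(p["t"]), R.T@np.array([s[0],s[1],1.])
def at(p,xy,z):
    o,d=ray(p,xy);return o+d*(z-o[2])/d[2]
def dep(p,xy):
    o,d=ray(p,xy);c,r=int(round(xy[0])),int(round(xy[1]))
    w=p["depth"][max(r-1,0):r+2,max(c-1,0):c+2];w=w[w>0]
    return o+d*np.median(w) if len(w) else None
def cloud(p,m):
    rr,cc=np.nonzero(m&(p["depth"]>0));K=p["mtx"]
    u=np.stack([(cc-K[0,2])/K[0,0],(rr-K[1,2])/K[1,1]],1);s=u.copy()
    for _ in range(20): s=u/(1+p["k1"]*(s**2).sum(1,keepdims=True))
    C=np.c_[s,np.ones(len(s))]*p["depth"][rr,cc][:,None]
    return (C-np.array(p["t"]))@np.array(p["R"])
def proj(p,X):
    c=np.array(p["R"])@X+p["t"];s=c[:2]/c[2];s=s*(1+p["k1"]*(s@s));K=p["mtx"]
    return np.array([K[0,0]*s[0]+K[0,2],K[1,1]*s[1]+K[1,2]])
E
cat > a.py <<'E'
from h import *
for n in ("top","side"):
    p=imaging.grab_frame(n);cv2.imwrite(f"pics/{n}0.png",cv2.resize(p["image"][:,:,::-1],(800,600)))
    print(n,p["mtx"].round(1).tolist() if hasattr(p["mtx"],"tolist") else p["mtx"],p["k1"],ray(p,(256,192))[0].round())
    for q in ["scanner","scanner_window","scanner_tail","dock","carton_wide","label_wide","carton_narrow","label_narrow","tray","tray_in","lotion_a","soap_pump","tumbler","cream_jar"]:
        for d in imaging.place_of(p,q):
            if d["conf"]<.25: continue
            x=dep(p,d["xy"]);print(q,round(d["conf"],2),np.round(d["xy"]),"dep",None if x is None else x.round(),"z0",at(p,d["xy"],0).round())
E
python3 a.py
```

```text
pics
top [[418.5, 0.0, 256.5], [0.0, 418.5, 190.4], [0.0, 0.0, 1.0]] -0.09074501941653129 [ 368.   32. 1312.]
scanner 0.96 [100. 170.] dep [626. 514.  25.] z0 [631. 524.   0.]
scanner 0.83 [177. 238.] dep [408. 250. 112.] z0 [412. 271.   0.]
scanner 0.75 [119. 270.] dep [312. 439.  31.] z0 [311. 449.   0.]
scanner 0.71 [171. 217.] dep [466. 264. 126.] z0 [477. 289.   0.]
scanner_window 0.68 [146. 255.] dep [360. 358.  31.] z0 [360. 366.   0.]
scanner_window 0.57 [171. 219.] dep [460. 262. 138.] z0 [471. 289.   0.]
scanner_window 0.55 [111. 187.] dep [569. 476.  26.] z0 [573. 485.   0.]
scanner_tail 0.69 [ 78. 286.] dep [260. 578.   0.] z0 [260. 578.   0.]
scanner_tail 0.58 [ 83. 147.] dep [706. 584.   2.] z0 [707. 585.   0.]
dock 0.63 [182. 250.] dep [375. 238.  91.] z0 [375. 254.   0.]
carton_wide 0.65 [265. 154.] dep [656.  -4.  98.] z0 [679.  -7.   0.]
label_wide 0.91 [271. 159.] dep [645. -24.  76.] z0 [662. -28.   0.]
carton_narrow 0.91 [344. 166.] dep [ 623. -242.   84.] z0 [ 640. -261.    0.]
label_narrow 0.73 [346. 171.] dep [ 608. -252.   73.] z0 [ 622. -268.    0.]
tray 0.6
[... 1466 characters left out ...]
[373. 252.   0.]
tray 0.92 [232. 290.] dep [ 399. -237.    4.] z0 [ 400. -233.    0.]
tray_in 0.94 [233. 290.] dep [ 401. -238.    6.] z0 [ 402. -232.    0.]
tray_in 0.4 [297. 205.] dep [648. -29.  74.] z0 [699.  79.   0.]
lotion_a 0.69 [254. 193.] dep [577. 162.  16.] z0 [586. 188.   0.]
lotion_a 0.55 [320. 358.] dep [ 513. -469.   15.] z0 [ 519. -459.    0.]
soap_pump 0.76 [280. 175.] dep [706. 263.  17.] z0 [718. 293.   0.]
soap_pump 0.61 [198. 172.] dep [405. 233.  85.] z0 [429. 399.   0.]
tumbler 0.58 [218. 171.] dep [498. 369.  10.] z0 [502. 387.   0.]
cream_jar 0.76 [255. 178.] dep [614. 270.  15.] z0 [623. 298.   0.]
cream_jar 0.73 [257. 196.] dep [586. 157.   6.] z0 [589. 167.   0.]
```

View pics/top0.png

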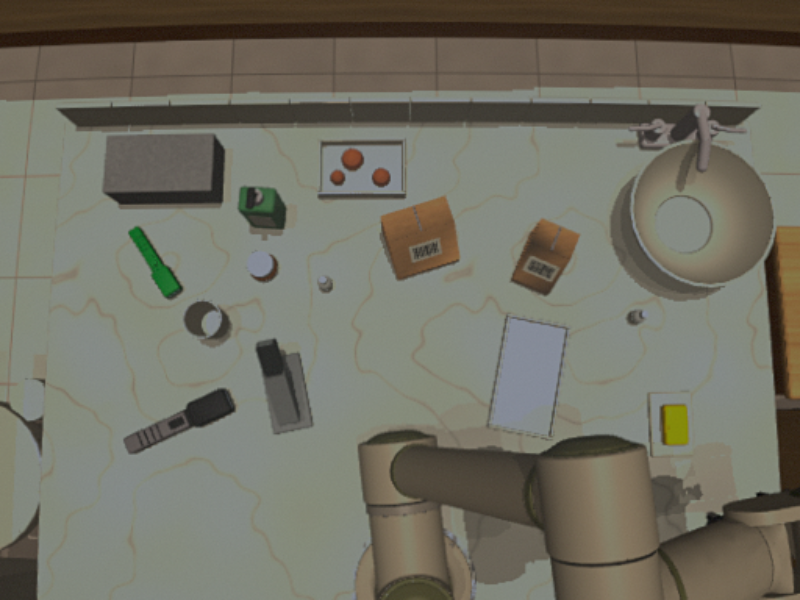

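View pics/side0.png

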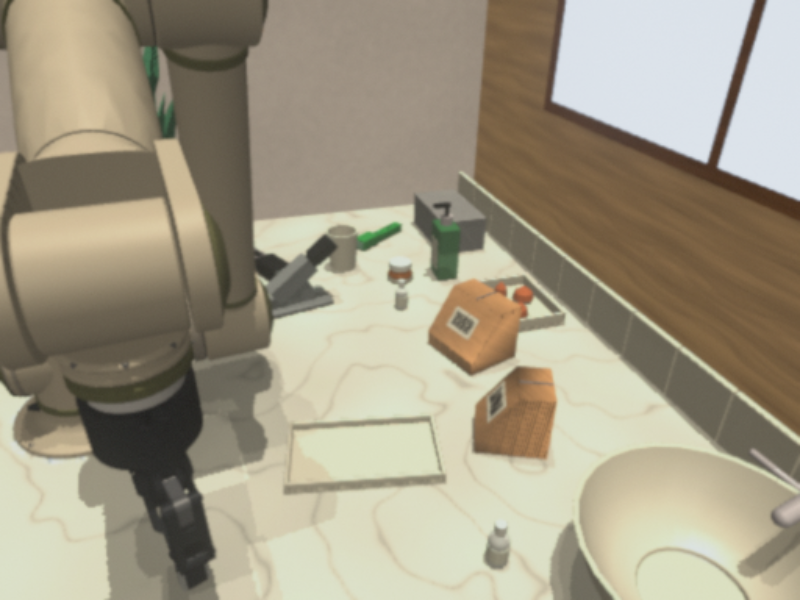

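Top picture (800×600): green stick at (155,262), large grey/black scanner lying at (180,420), and the docked grey/black one at (270,365). The docked one is not green, is the smaller of its colour and stands in the dock, so it is the scanner. The wide carton is at (420,238), the narrow one at (545,257), the tray at (528,377). Next I confirm with a crop and measure poses.

```bash
cat > b.py <<'E'
from h import *
p=imaging.grab_frame("top");s=imaging.grab_frame("side")
a=cv2.resize(p["image"][200:300,70:220],(600,400),interpolation=cv2.INTER_CUBIC)
cv2.imwrite("pics/crop0.png",a[:,:,::-1])
A=np.r_[cloud(p,np.ones((384,512),bool)),cloud(s,np.ones((384,512),bool))]
n=384*512
T=cloud(p,np.ones((384,512),bool));S=cloud(s,np.ones((384,512),bool))
def box(C,x0,x1,y0,y1,z0,z1): return C[(C[:,0]>x0)&(C[:,0]<x1)&(C[:,1]>y0)&(C[:,1]<y1)&(C[:,2]>z0)&(C[:,2]<z1)]
def rect(C):
    r=cv2.minAreaRect(C[:,:2].astype(np.float32));return np.round(r[0],1),np.round(r[1],1),round(r[2],2)
for nm,C in(("top",T),("side",S)):
    print(nm)
    d=box(C,300,520,180,320,30,170); print("dock>30",rect(d),len(d))
    b=box(C,300,520,180,320,6,20); print("dockbase",rect(b))
    for z in range(30,160,10):
        e=d[(abs(d[:,2]-z)<5)]
        if len(e)>3: print(z,len(e),e.mean(0).round(1),np.ptp(e,0).round())
    for nm2,bb in(("wide",(560,760,-110,90)),("narrow",(540,720,-340,-180))):
        w=box(C,*bb,20,125);print(nm2,rect(w),len(w))
        top=w[w[:,2]>107];print(" topface",rect(top),len(top), top[:,2].mean())
        # slope plane fit
        g=w[(w[:,2]>42)&(w[:,2]<100)]
        for _ in range(1):
            best=0
            rng=np.random.default_rng(0)
            for k in range(800):
                q=g[rng.choice(len(g),3,0)];nn=np.cross(q[1]-q[0],q[2]-q[0]);nn/=np.linalg.norm(nn)+1e-9
                nn*=np.sign(nn[2]+1e-12)
                if abs(nn[2]-np.sin(np.radians(35)))>.1 : continue
                i=abs((g-q[0])@nn)<2
                if i.sum()>best: best=i.sum();I=i
        h=g[I];c=h.mean(0);nn=np.linalg.svd(h-c)[2][2];nn*=np.sign(nn[2])
        print(" slope n",nn.round(3),"az",np.arctan2(nn[1],nn[0]).round(3),"c",c.round(1),"el",np.degrees(np.arcsin(nn[2])).round(1),best)
    t=box(C,250,550,-340,-130,4,26);print("tray",rect(t))
    for q in("label_wide","tray_in","scanner_window"):
        P=p if nm=="top" else s
        for m in imaging.place_of(P,q)[:2]: print(q,round(m["conf"],2),dep(P,m["xy"]),at(P,m["xy"],71 if "l"==q[0] else 5.5))
        for m in imaging.masks_of(P,q)[:1]:
            k=cloud(P,m["pixels"]);print("  mask",q,m["conf"],np.median(k,0).round(1),rect(k))
E
python3 b.py
```

```text
top
dock>30 (array([390.8, 253.9]), array([155.2,  41. ]), 11.66) 844
dockbase (array([407.2, 251.1]), array([135. , 214.2]), 89.4)
30 6 [376.8 232.   31.8] [72. 16.  4.]
40 16 [371.4 230.8  40.2] [81. 21.  8.]
50 46 [324.  237.3  51.7] [59. 40.  7.]
60 74 [335.1 239.4  59.8] [74. 41. 10.]
70 77 [347.8 241.5  69.9] [70. 41. 10.]
80 72 [362.3 245.8  79.9] [79. 41.  9.]
90 91 [374.8 247.   90. ] [61. 40. 10.]
100 91 [390.2 253.5 100.9] [58. 42. 10.]
110 81 [402.4 253.9 109.4] [66. 41. 10.]
120 74 [418.9 258.6 120.1] [71. 42. 10.]
130 109 [438.  261.5 130.1] [48. 41. 10.]
140 101 [448.3 265.9 139.9] [34. 37. 10.]
150 6 [450.4 257.4 145.9] [ 8. 22.  2.]
wide (array([669. , -18.7]), array([112.4, 131.3]), 17.84) 1845
 topface (array([693.7, -10.3]), array([ 59.9, 130. ]), 18.02) 834 112.8689901999037
 slope n [-0.774 -0.242  0.585] az -2.839 c [643.5 -25.5  71.6] el 35.8 500
narrow (array([ 631.3, -260.2]), array([ 80.9, 112.7]), 67.49) 1211
 topface (array([ 655.3, -270.3]), array([80.4, 58.8]), 67.02) 510 112.80028584960569
 slope n [-0.756  0.331  0.564] az 2.729 c [ 607.6 -250.2   72.
[... 2006 characters left out ...]

label_wide 0.58 [643.04939332 -19.48552497  71.82969056] [643.60840674 -18.26449743  71.        ]
  mask label_wide 0.93 [660.9 -52.4  66.2] (array([687.3,  77.4]), array([371.1, 158.2]), 79.36)
tray_in 0.86 [ 396.14261827 -235.51684456    4.06485817] [ 395.81347379 -236.94053111    5.5       ]
  mask tray_in 0.59 [ 397.9 -238.6    5.9] (array([ 399.9, -235.8]), array([134. , 230.9]), 78.56)
scanner_window 0.82 [347.08814574 246.0403304   71.05920834] [358.38876149 371.83461582   5.5       ]
scanner_window 0.79 [542.67376096 376.34794807  60.4585217 ] [569.83830836 491.84235602   5.5       ]
  mask scanner_window 0.81 [627.4 505.7  19.3] (array([622.2, 538.7]), array([168.9,  84.5]), 37.09)
```

View pics/crop0.png

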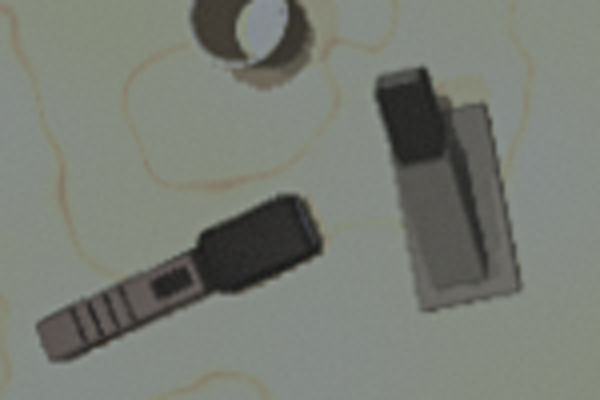

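Crop: the docked unit (grey sleeve, black head up at crop (408,115)) is clearly smaller than the lying look-alike (crop (180,275)). I take the docked one. One last fine measurement of head and ridge, then I move.

```bash
cat > c.py <<'E'
from h import *
from scipy.spatial.transform import Rotation as Ro
st=sensors.get_state();q=st["ee_rot"];R=Ro.from_quat([q[1],q[2],q[3],q[0]]).as_matrix()
print(R.round(3).tolist(),"yaw of tool y:",np.degrees(np.arctan2(R[1,1],R[0,1])),st["ee_pos"],env.tip_reach)
p=imaging.grab_frame("top");T=cloud(p,np.ones((384,512),bool))
d=T[(abs(T[:,0]-390)<130)&(abs(T[:,1]-250)<75)&(T[:,2]>25)&(T[:,2]<170)]
for yaw in (11,12,13):
    y=np.radians(yaw);e=np.array([np.cos(y),np.sin(y)]);n=np.array([-e[1],e[0]])
    u=d[:,:2]@e;v=d[:,:2]@n
    for lo,hi in((-1e9,1e9),):
        for a in range(330,500,20):
            k=(u>a)&(u<a+20)
            if k.sum()>5:
                vt=v[k&(d[:,2]>np.percentile(d[k,2],30))]
                print(yaw,a,"v",vt.min().round(1),vt.max().round(1),"z",np.percentile(d[k,2],[50,95]).round(1))
y=np.radians(12);print("u of 434,260",434*np.cos(y)+260*np.sin(y),"v",-434*np.sin(y)+260*np.cos(y))
E
python3 c.py
```

```text
[[0.949, 0.315, 0.0], [0.315, -0.949, 0.0], [0.0, -0.0, -1.0]] yaw of tool y: -71.61890946822017 [ 173.434335   -521.92427954  303.9141751 ] 72.6
11 350 v 154.0 194.3 z [54.4 61.3]
11 370 v 154.3 193.9 z [66.6 74. ]
11 390 v 155.2 194.6 z [80.7 90.2]
11 410 v 154.1 194.8 z [ 95.  104.2]
11 430 v 154.8 195.1 z [105.8 113. ]
11 450 v 156.1 194.2 z [120.9 129.4]
11 470 v 157.0 194.7 z [135.7 142.6]
11 490 v 156.2 193.4 z [140.9 145.5]
12 350 v 147.7 187.0 z [53.3 59.1]
12 370 v 147.6 187.2 z [64.5 72.1]
12 390 v 147.4 187.7 z [79.  87.8]
12 410 v 146.8 187.5 z [ 93.5 101.9]
12 430 v 146.9 187.4 z [104.9 109.8]
12 450 v 148.6 186.0 z [118.1 126.5]
12 470 v 148.1 186.3 z [132.8 140.3]
12 490 v 148.2 184.7 z [141.  145.4]
13 350 v 141.4 180.7 z [52.3 57.5]
13 370 v 140.9 180.4 z [62.2 69.1]
13 390 v 140.3 180.7 z [76.2 85.8]
13 410 v 139.4 180.1 z [ 91.4 100.1]
13 430 v 139.1 179.8 z [104.2 109.8]
13 450 v 139.1 178.0 z [116.3 124.7]
13 470 v 139.4 177.8 z [131.  138.7]
13 490 v 140.3 176.1 z [140.9 145.4]
u of 434,260 478.57309833108906 v 164.08470237588193
```

Call:
{"method": "move_arm", "body": {"hand": [1,1,1,1,1], "travel": [[1.73,5.23,-0.4],[1.73,5.23,-0.4],[1.73,5.23,-0.4],[1.73,5.23,-0.4],[1.73,5.23,-0.4]], "yaw": [-0.022,-0.022,-0.022,-0.022,-0.022], "squeeze": 30}}

```text
t: 2.88
ee_pos: [260.1, -258.8, 283.9]
ee_rot: [0.0, 0.995, 0.105, 0.0]
wrist_force: [0.6, -0.1, -0.0]
grip_width: 1.0
gripper_force: 0.0
```

Call:
{"method": "move_arm", "body": {"hand": [1,1,1,1,1], "travel": [[1.73,5.23,-0.4],[1.73,5.23,-0.4],[1.73,5.23,-0.4],[1.73,5.23,-0.4],[1.73,5.23,-0.4]], "yaw": [0,0,0,0,0]}}

```text
t: 3.5
ee_pos: [346.7, 2.8, 264.2]
ee_rot: [0.0, 0.994, 0.105, 0.001]
wrist_force: [0.8, -0.7, 0.3]
grip_width: 0.998
gripper_force: 0.0
```

Call:
{"method": "move_arm", "body": {"hand": [1,1,1,1,1], "travel": [[1.73,5.23,-0.4],[1.73,5.23,-0.4],[1.73,5.23,-0.4],[1.73,5.23,-0.4],[1.73,5.23,-0.4]], "yaw": [0,0,0,0,0]}}

```text
t: 4.12
ee_pos: [433.3, 264.6, 243.9]
ee_rot: [0.0, 0.994, 0.105, 0.0]
wrist_force: [1.0, -1.7, 0.3]
grip_width: 0.999
gripper_force: 0.0
```

Call:
{"method": "move_arm", "body": {"hand": [1,1], "travel": [[0,0,0],[0,0,0]], "yaw": [0,0]}}

```text
t: 4.38
ee_pos: [432.7, 262.3, 243.8]
ee_rot: [0.0, 0.994, 0.105, -0.0]
wrist_force: [0.1, -0.3, 0.0]
grip_width: 0.997
gripper_force: 0.0
```

Call:
{"method": "move_arm", "body": {"hand": [1,1,1,1], "travel": [[0.05,0.05,-4],[0,0,-2.2],[0,0,-1],[0,0,0]], "yaw": [0,0,0,0]}}

```text
t: 4.88
ee_pos: [433.5, 262.4, 172.2]
ee_rot: [0.0, 0.995, 0.105, -0.0]
wrist_force: [-0.7, -0.2, -0.3]
grip_width: 0.998
gripper_force: 0.0
```

Call:
{"method": "move_arm", "body": {"hand": [0.3,0,-0.2,-0.3,-0.5], "travel": [[0,0,0],[0,0,0],[0,0,0],[0,0,0],[0,0,0]], "yaw": [0,0,0,0,0]}}

```text
t: 5.5
ee_pos: [433.6, 263.1, 172.5]
ee_rot: [-0.0, 0.994, 0.105, 0.0]
wrist_force: [-0.4, -0.7, 5.7]
grip_width: 0.441
gripper_force: 32.3
```

Call:
{"method": "move_arm", "body": {"hand": [-1,-1,-1,-1,-1], "travel": [[0,0,0],[0.8,0.17,0.57],[1.2,0.26,0.86],[1.6,0.34,1.15],[1.6,0.34,1.15]], "yaw": [0,0,0,0,0], "squeeze": 45}}

```text
t: 6.12
ee_pos: [485.8, 274.3, 209.4]
ee_rot: [0.0, 0.994, 0.105, -0.001]
wrist_force: [-2.1, -1.0, -1.1]
grip_width: 0.436
gripper_force: 45.1
```

Call:
{"method": "move_arm", "body": {"hand": [-1,-1,-1,-1], "travel": [[1.6,0.34,1.15],[1.6,0.34,1.15],[1.2,0.26,0.86],[0,0,0]], "yaw": [0,0,0,0]}}

```text
t: 6.62
ee_pos: [530.2, 283.7, 240.9]
ee_rot: [-0.0, 0.994, 0.105, 0.001]
wrist_force: [0.9, -0.6, -1.9]
grip_width: 0.44
gripper_force: 45.2
```

```bash
cat > d.py <<'E'
import sys
from h import *
n=sys.argv[1];x0,x1,y0,y1=map(int,sys.argv[3:7])
p=imaging.grab_frame(n);a=p["image"][y0:y1,x0:x1,::-1];k=min(800/a.shape[1],600/a.shape[0])
cv2.imwrite("pics/"+sys.argv[2],cv2.resize(a,None,fx=k,fy=k,interpolation=cv2.INTER_CUBIC))
E
python3 d.py side s1.png 150 310 80 220
```

```text
(no output)
```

View pics/s1.png

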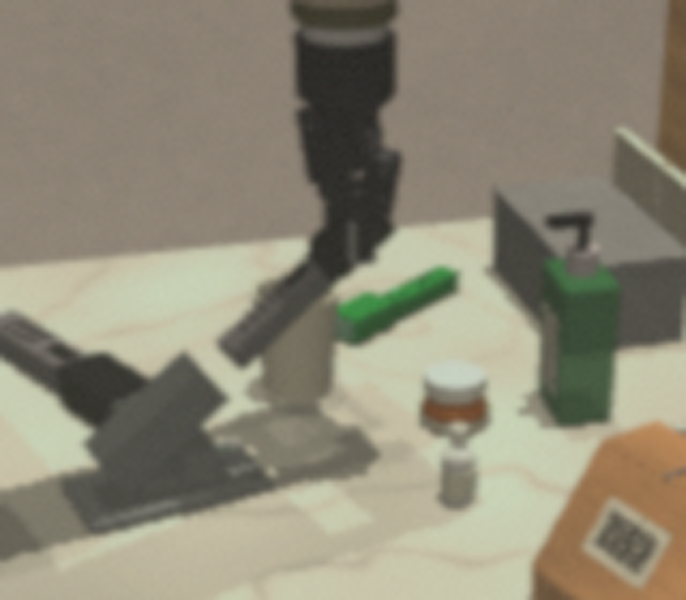

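Call:
{"method": "move_arm", "body": {"hand": [-1,-1,-1,-1,-1], "travel": [[0,0,3],[-1.85,-5,0],[-1.85,-5,0],[-1.85,-5,0],[-1.85,-5,0]], "yaw": [0,0,0,0,0]}}

```text
t: 7.3
ee_pos: [454.0, 82.4, 270.4]
ee_rot: [-0.0, 0.994, 0.105, -0.0]
wrist_force: [0.5, -0.5, -0.7]
grip_width: 0.436
gripper_force: 45.7
```

Call:
{"method": "move_arm", "body": {"hand": [-1,-1,-1,-1,-1], "travel": [[0,0,-5],[0,0,-4],[0,0,-2],[0,0,-1],[0,0,0]], "yaw": [0,0,0,0,0], "squeeze": 25}}

```text
t: 7.92
ee_pos: [455.2, 83.7, 150.7]
ee_rot: [-0.0, 0.994, 0.105, -0.0]
wrist_force: [0.4, -0.2, -0.5]
grip_width: 0.437
gripper_force: 45.6
```

Call:
{"method": "move_arm", "body": {"hand": [-1,-1,-1], "travel": [[0.6,0.13,-0.9],[0.7,0.15,-0.9],[0,0,0]], "yaw": [0,0,0]}}

```text
t: 8.3
ee_pos: [469.6, 86.4, 133.0]
ee_rot: [0.0, 0.994, 0.105, 0.001]
wrist_force: [1.2, 0.2, 1.4]
grip_width: 0.438
gripper_force: 45.2
```

```bash
python3 d.py side s2.png 130 320 120 260
```

```text
(no output)
```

View pics/s2.png

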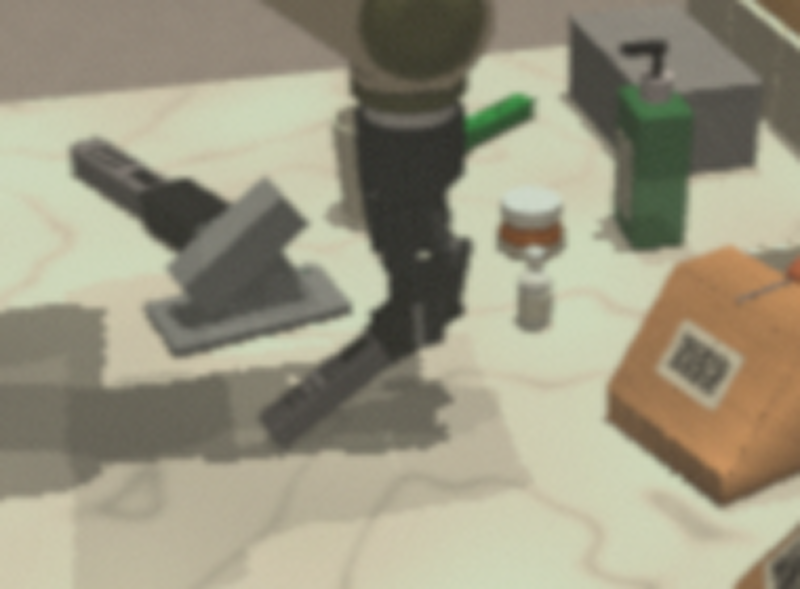

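The tail is at or near the counter (crop (280,435)), pitch is still about 35°. I go on along the arc.

Call:
{"method": "move_arm", "body": {"hand": [-1,-1,-1,-1,-1], "travel": [[1.12,0.24,-1.9],[0.67,0.14,-1.6],[0.42,0.09,-1.4],[0.2,0.04,-0.7],[0,0,0]], "yaw": [0,0,0,0,0], "squeeze": 25}}

```text
t: 8.98
ee_pos: [492.2, 91.5, 76.3]
ee_rot: [-0.0, 0.994, 0.105, -0.001]
wrist_force: [1.2, -0.7, -0.2]
grip_width: 0.44
gripper_force: 43.4
```

```bash
python3 d.py side s3.png 130 320 120 260
```

```text
(no output)
```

View pics/s3.png

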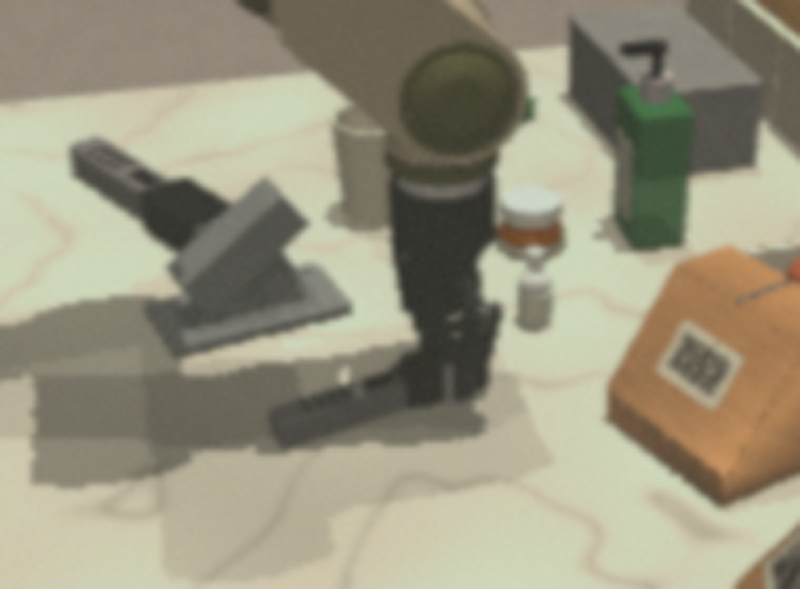

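Call:
{"method": "move_arm", "body": {"hand": [-1,-1,-1], "travel": [[0.05,0,-0.2],[0.05,0,-0.2],[0,0,0]], "yaw": [0,0,0]}}

```text
t: 9.4
ee_pos: [492.8, 91.5, 72.6]
ee_rot: [-0.0, 0.994, 0.105, -0.001]
wrist_force: [-3.2, -0.0, 2.3]
grip_width: 0.439
gripper_force: 43.7
```

Call:
{"method": "move_arm", "body": {"hand": [0,0.3,0.6,1], "travel": [[0,0,0],[0,0,0],[0,0,0],[0,0,5]], "yaw": [0,0,0,0]}}

```text
t: 9.9
ee_pos: [492.6, 91.4, 121.1]
ee_rot: [-0.001, 0.994, 0.105, -0.003]
wrist_force: [0.7, 0.5, 0.2]
grip_width: 0.981
gripper_force: 0.0
```

Call:
{"method": "move_arm", "body": {"hand": [1,1,1], "travel": [[0,-4,4.5],[0,-6,0],[0,-6,0]], "yaw": [0,0,0]}}

```text
t: 10.28
ee_pos: [493.5, -70.1, 168.6]
ee_rot: [0.0, 0.994, 0.106, 0.001]
wrist_force: [0.5, -0.7, -0.2]
grip_width: 1.0
gripper_force: 0.0
```

```bash
cat > e.py <<'E'
from h import *
for n in("top","side"):
    p=imaging.grab_frame(n);C=cloud(p,np.ones((384,512),bool))
    d=C[(C[:,0]>320)&(C[:,0]<560)&(C[:,1]>0)&(C[:,1]<140)&(C[:,2]>8)&(C[:,2]<45)]
    print(n,len(d),cv2.minAreaRect(d[:,:2].astype(np.float32)),np.percentile(d[:,2],[10,50,90,99]).round(1))
    for lo,hi in((8,27),(27,45)):
        e=d[(d[:,2]>lo)&(d[:,2]<hi)];print(lo,len(e),e.min(0).round(),e.max(0).round(),e.mean(0).round(1))
    for q in("scanner","scanner_window","scanner_tail"):
        print(q,[(round(m["conf"],2),at(p,m["xy"],12).round()) for m in imaging.place_of(p,q)])
    if n=="top": cv2.imwrite("pics/t1.png",cv2.resize(p["image"][180:320,150:330,::-1],(720,560)))
E
python3 e.py
```

```text
top 543 ((462.75421142578125, 78.33078002929688), (102.0628433227539, 196.3774871826172), 73.94985961914062) [21.6 26.8 32.  35.5]
8 285 [359.  29.   8.] [551. 137.  27.] [423.6  75.8  23.4]
27 258 [362.  56.  27.] [524. 115.  38.] [476.4  88.4  30.4]
scanner [(0.98, array([622., 520.,  12.])), (0.77, array([450.,  82.,  12.])), (0.57, array([313., 452.,  12.]))]
scanner_window [(0.75, array([531.,  91.,  12.])), (0.68, array([ 510., -453.,   12.])), (0.65, array([364., 362.,  12.])), (0.63, array([567., 482.,  12.]))]
scanner_tail [(0.88, array([265., 576.,  12.])), (0.71, array([358.,  66.,  12.])), (0.6, array([704., 576.,  12.]))]
side 501 ((442.3610534667969, 76.81671142578125), (165.72560119628906, 39.317909240722656), 12.097465515136719) [11.  22.2 28.6 30.4]
8 405 [359.  47.   8.] [526. 101.  27.] [433.6  67.9  19. ]
27 96 [465.  66.  27.] [521. 108.  31.] [490.2  85.4  28.8]
scanner [(0.92, array([436.,  62.,  12.])), (0.59, array([313., 394.,  12.])), (0.41, array([621., 468.,  12.]))]
scanner_window [(0.92, array([514.,  92.,  12.])), (0.81, array([359., 364.,  12.])), (0.42, array([565., 486.,  12.]))]
scanner_tail [(0.95, array([367.,  44.,  12.])), (0.76, array([269., 563.,  12.]))]
```

View pics/t1.png

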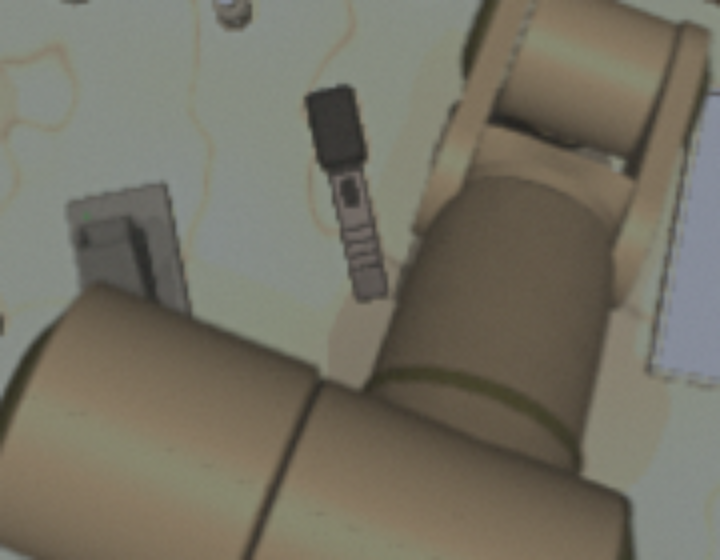

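Top crop: scanner lies flat, head up at crop (335,130), tail (370,290), out of everything's way. Origin ≈ (444, 81), yaw 12°.

Call:
{"method": "move_arm", "body": {"hand": [0.6,0.6,0.6,0.6,0.6], "travel": [[-2.03,4.9,-0.5],[-2.03,4.9,-1.5],[-2.03,4.9,-2],[0,0,0],[0,0,0]], "yaw": [0,0,0,0,0], "squeeze": 25}}

```text
t: 11.3
ee_pos: [433.0, 78.9, 128.1]
ee_rot: [0.0, 0.994, 0.106, 0.0]
wrist_force: [-0.5, -0.2, -1.0]
grip_width: 0.803
gripper_force: 0.0
```

Call:
{"method": "move_arm", "body": {"hand": [0.6,0.6,0.6,0,-1], "travel": [[0,0,-3.5],[0,0,-1.7],[-0.1,-0.05,-0.4],[0,0,0],[0,0,0]], "yaw": [0,0,0,0,0], "squeeze": 25}}

```text
t: 11.92
ee_pos: [432.1, 77.8, 72.5]
ee_rot: [0.0, 0.994, 0.105, 0.001]
wrist_force: [-0.4, -0.8, -0.4]
grip_width: 0.381
gripper_force: 0.0
```

Call:
{"method": "move_arm", "body": {"hand": [-1,-1,-1], "travel": [[0,0,0],[0,0,0],[0,0,0]], "yaw": [0,0,0]}}

```text
t: 12.3
ee_pos: [432.1, 77.9, 72.6]
ee_rot: [0.0, 0.994, 0.105, 0.001]
wrist_force: [-0.7, -1.0, 6.7]
grip_width: 0.297
gripper_force: 26.1
```

Call:
{"method": "move_arm", "body": {"hand": [-1,-1,-1,-1], "travel": [[0,0,3],[0,0,6],[0,0,6],[0,0,1]], "yaw": [0,0,0,0]}}

```text
t: 12.8
ee_pos: [432.3, 78.0, 235.3]
ee_rot: [0.001, 0.994, 0.105, 0.004]
wrist_force: [-0.1, 0.3, -1.5]
grip_width: 0.296
gripper_force: 25.3
```

```bash
cat > f.py <<'E'
from h import *
y=np.radians(12);e=np.array([np.cos(y),np.sin(y)]);n=np.array([-e[1],e[0]])
for nm in("top","side"):
    p=imaging.grab_frame(nm);T=cloud(p,np.ones((384,512),bool))
    u=T[:,:2]@e;v=T[:,:2]@n
    k=(abs(v-167)<24)&(u>330)&(u<530)&(T[:,2]<125)&(T[:,2]>5);print(nm,k.sum())
    for a in range(340,520,8):
        m=k&(u>=a)&(u<a+8)
        if m.sum()>3: print(a,m.sum(),"z",np.percentile(T[m,2],[5,50,97]).round(),"v",v[m].min().round(),v[m].max().round())
# held scanner, side and top view
    g=(abs(T[:,0]-435)<110)&(abs(T[:,1]-78)<45)&(T[:,2]>120)&(T[:,2]<185)
    G=T[g];uu=u[g];
    for a in range(360,540,15):
        m=(uu>=a)&(uu<a+15)
        if m.sum()>3: print("held",a,m.sum(),np.percentile(G[m,2],[3,97]).round())
E
python3 f.py
```

```text
top 858
340 30 z [ 9. 12. 17.] v 150.0 189.0
348 38 z [ 8. 12. 17.] v 149.0 191.0
356 39 z [15. 50. 56.] v 147.0 188.0
364 47 z [12. 55. 62.] v 143.0 187.0
372 47 z [14. 63. 68.] v 144.0 187.0
380 49 z [13. 66. 73.] v 143.0 187.0
388 51 z [12. 73. 79.] v 144.0 187.0
396 50 z [14. 78. 84.] v 143.0 187.0
404 55 z [13. 84. 90.] v 144.0 187.0
412 52 z [14. 90. 97.] v 143.0 188.0
420 53 z [ 14.  97. 102.] v 144.0 187.0
428 58 z [ 11. 102. 108.] v 143.0 187.0
436 57 z [ 13. 108. 113.] v 144.0 187.0
444 44 z [ 13.  79. 109.] v 144.0 187.0
452 51 z [11. 80. 95.] v 144.0 186.0
460 30 z [10. 80. 85.] v 143.0 187.0
468 35 z [ 9. 13. 16.] v 144.0 189.0
476 41 z [ 8. 12. 17.] v 143.0 191.0
484 25 z [ 7. 12. 14.] v 145.0 190.0
held 360 7 [182. 185.]
held 375 16 [182. 185.]
held 390 9 [178. 185.]
side 683
340 20 z [ 7. 10. 13.] v 145.0 189.0
348 18 z [ 9. 11. 31.] v 143.0 186.0
356 39 z [ 9. 46. 54.] v 144.0 189.0
364 53 z [10. 44. 59.] v 144.0 188.0
372 48 z [10. 43. 64.] v 143.0 181.0
380 48 z [10. 56. 70.] v 144.0 182.0
388 51 z [11. 62. 73.] v 143.0 184.0
396 60 z [17. 63. 81.] v 143.0 186.0
404 54 z [15. 69. 86.] v 143.0 188.0
412 62 z [14. 67. 92.] v 143.0 182.0
420 51 z [12. 36. 97.] v 143.0 180.0
428 43 z [ 13.  40. 102.] v 144.0 186.0
436 47 z [ 15.  40. 109.] v 144.0 184.0
444 25 z [13. 34. 40.] v 144.0 177.0
452 8 z [10. 15. 38.] v 143.0 161.0
460 13 z [ 8. 10. 12.] v 143.0 185.0
468 16 z [ 9. 11. 15.] v 145.0 188.0
476 16 z [11. 11. 12.] v 145.0 187.0
484 8 z [ 8. 10. 12.] v 145.0 190.0
held 360 47 [163. 185.]
held 375 53 [164. 185.]
held 390 44 [165. 185.]
held 405 49 [163. 185.]
held 420 64 [162. 185.]
held 435 29 [162. 184.]
held 450 30 [163. 184.]
held 465 44 [161. 183.]
held 480 32 [163. 185.]
held 495 34 [164. 184.]
held 510 30 [163. 184.]
held 525 11 [163. 184.]
```

Call:
{"method": "move_arm", "body": {"hand": [-1,-1,-1,-1,-1], "travel": [[0.58,4.74,0],[0.58,4.74,0],[0.58,4.74,0],[0.58,4.74,-0.5],[0,0,-3]], "yaw": [0,0,0,0,0], "squeeze": 25}}

```text
t: 13.52
ee_pos: [454.7, 270.2, 194.9]
ee_rot: [-0.0, 0.994, 0.107, -0.0]
wrist_force: [-0.9, 0.1, -1.5]
grip_width: 0.3
gripper_force: 25.4
```

Call:
{"method": "move_arm", "body": {"hand": [-1,-1,-1,-1,-1], "travel": [[0,0,0],[0,0,-0.8],[0,0,-0.8],[0,0,-0.8],[0,0,0]], "yaw": [0,0,0,0,0]}}

```text
t: 14.15
ee_pos: [455.5, 267.4, 172.9]
ee_rot: [-0.0, 0.994, 0.105, 0.001]
wrist_force: [1.8, 0.4, 0.4]
grip_width: 0.301
gripper_force: 26.3
```

```bash
python3 d.py side s4.png 150 310 100 220
```

```text
(no output)
```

View pics/s4.png

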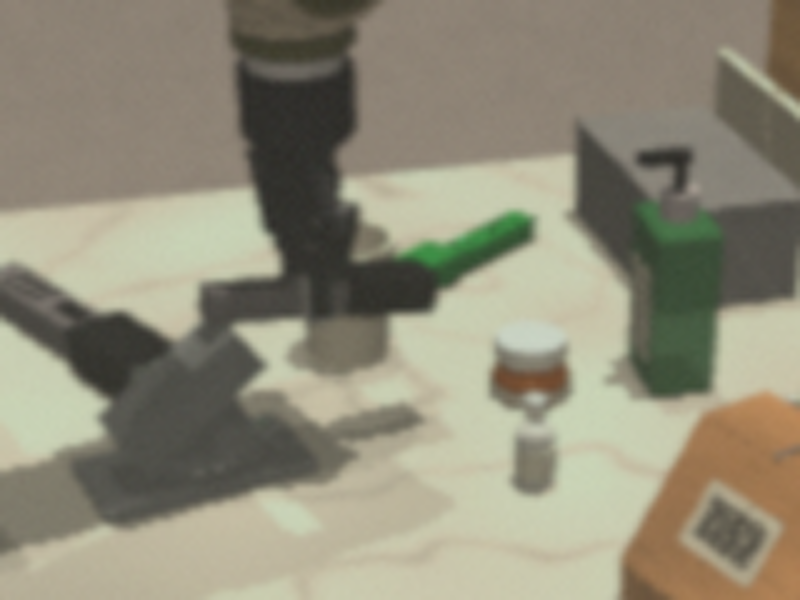

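It pivots on the dock ridge (tail at crop (215,310), nose now lower at (435,290)). I continue and measure the pitch from depth.

Call:
{"method": "move_arm", "body": {"hand": [-1,-1,-1,-1,-1], "travel": [[0,0,-0.8],[0,0,-0.8],[0,0,-0.7],[0,0,-0.4],[0,0,0]], "yaw": [0,0,0,0,0]}}

```text
t: 14.82
ee_pos: [454.5, 267.6, 145.2]
ee_rot: [0.0, 0.994, 0.105, -0.001]
wrist_force: [-0.0, 0.1, -1.4]
grip_width: 0.299
gripper_force: 29.0
```

```bash
cat > g.py <<'E'
# pitch and pose of the held scanner: model-free fit of scanner box side/top faces to depth, yaw known
from h import *
from scipy.optimize import least_squares
import sys
def boxd(P,c,hf):  # distance to box surface
    q=abs(P-c)-hf;return np.linalg.norm(np.maximum(q,0),axis=1)+np.minimum(q.max(1),0)
def fit(C,x0,pose_tcp,yaw):
    # params: dx along u from tcp of scanner point (-12,0,12), lateral, height, pitch(down +)
    e=np.array([np.cos(yaw),np.sin(yaw),0]);n=np.array([-e[1],e[0],0]);zz=np.array([0,0,1.])
    L=(C-pose_tcp)@np.stack([e,n,zz],1)
    def loc(p):
        c,s=np.cos(p[3]),np.sin(p[3]);u=L[:,0]-p[0];h=L[:,2]-p[2]
        return np.stack([c*u-s*h-12,L[:,1]-p[1],s*u+c*h+12],1)
    def D(p):
        Q=loc(p);return np.minimum(boxd(Q,[-35,0,12],[50,13,12]),boxd(Q,[50,0,15],[30,19,15]))
    k=np.ones(len(L),bool);p=x0
    for tol in(25,12,6,6):
        f0=L.copy();d=abs(D(p));k=d<tol
        # drop finger points
        k&=~((abs(L[:,0])<16)&(L[:,2]>-85))
        Lk=L[k];L_save=L
        def r(q,Lk=Lk):
            c,s=np.cos(q[3]),np.sin(q[3]);u=Lk[:,0]-q[0];h=Lk[:,2]-q[2]
            Q=np.stack([c*u-s*h-12,Lk[:,1]-q[1],s*u+c*h+12],1)
            return np.minimum(boxd(Q,[-35,0,12],[50,13,12]),boxd(Q,[50,0,15],[30,19,15]))
        p=least_squares(r,p,loss="soft_l1",f_scale=2).x
    return p,k.sum(),np.sqrt(np.mean(r(p)**2))
if __name__=="__main__":
    pitch=float(sys.argv[1]);st=sensors.get_state();q=st["ee_rot"];T=np.array(st["ee_pos"])
    yaw=2*np.arctan2(q[2],q[1]);print("tcp",T.round(1),"yaw",yaw.round(4))
    for nm in("side","top"):
        p=imaging.grab_frame(nm);C=cloud(p,np.ones((384,512),bool));C=C[np.linalg.norm(C-(T-[0,0,60]),axis=1)<130]
        for x0 in(pitch,pitch-.15,pitch+.15):
            r,k,e=fit(C,np.array([0,0,-60,x0]),T,yaw);print(nm,r[:3].round(1),"pitch",np.degrees(r[3]).round(1),k,e.round(2))
E
python3 g.py 0.6
```

```text
tcp [454.5 267.6 145.2] yaw 0.2109
side [ -1.2  -1.6 -60.7] pitch 33.1 336 2.31
side [ -2.3  -1.7 -62.8] pitch 30.5 314 2.37
side [ -0.8  -1.5 -60.1] pitch 33.9 324 1.94
top [ 36.6 -12.  -56. ] pitch 82.3 35 1.94
top [  0.   0. -60.] pitch 25.8 0 nan
top [ 34.3 -11.1 -55.6] pitch 85.2 25 1.93
  return _methods._mean(a, axis=axis, dtype=dtype,
  ret = ret.dtype.type(ret / rcount)
```

Call:
{"method": "move_arm", "body": {"hand": [-1,-1,-1,-1,-1], "travel": [[0,0,-0.2],[0,0,0],[0,0,3],[0,0,5.4],[0.92,-5.66,0]], "yaw": [0,0,0,0,0]}}

```text
t: 15.55
ee_pos: [464.8, 212.6, 231.1]
ee_rot: [-0.001, 0.994, 0.108, 0.004]
wrist_force: [0.3, -0.8, -1.1]
grip_width: 0.298
gripper_force: 29.0
```

Call:
{"method": "move_arm", "body": {"hand": [-1,-1,-1,-1,-1], "travel": [[0.92,-5.66,0],[0.92,-5.66,0],[0.92,-5.66,0],[0.92,-5.66,0],[0.92,-5.66,0]], "yaw": [0.026,0.026,0.026,0.027,0]}}

```text
t: 16.18
ee_pos: [509.9, -73.9, 227.6]
ee_rot: [-0.0, 0.988, 0.157, -0.0]
wrist_force: [0.9, -0.2, -2.5]
grip_width: 0.301
gripper_force: 29.0
```

Call:
{"method": "move_arm", "body": {"hand": [-1,-1], "travel": [[0,0,0],[0,0,0]], "yaw": [0,0]}}

```text
t: 16.42
ee_pos: [509.7, -71.8, 227.4]
ee_rot: [-0.0, 0.988, 0.157, -0.0]
wrist_force: [-0.2, 0.3, -1.0]
grip_width: 0.302
gripper_force: 29.0
```

```bash
python3 g.py 0.6 2>/dev/null; python3 d.py side s5.png 190 350 110 250
```

```text
tcp [509.7 -71.8 227.4] yaw 0.3153
side [ -2.2  -1.3 -59.2] pitch 34.2 466 1.21
side [ -2.2  -1.3 -59.2] pitch 34.2 466 1.21
side [ -2.2  -1.3 -59.2] pitch 34.2 466 1.21
top [ -0.3   0.5 -58.4] pitch 34.9 97 1.26
top [  0.    0.5 -58.6] pitch 34.9 97 1.25
top [  0.1   0.5 -58.6] pitch 34.9 97 1.25
```

View pics/s5.png

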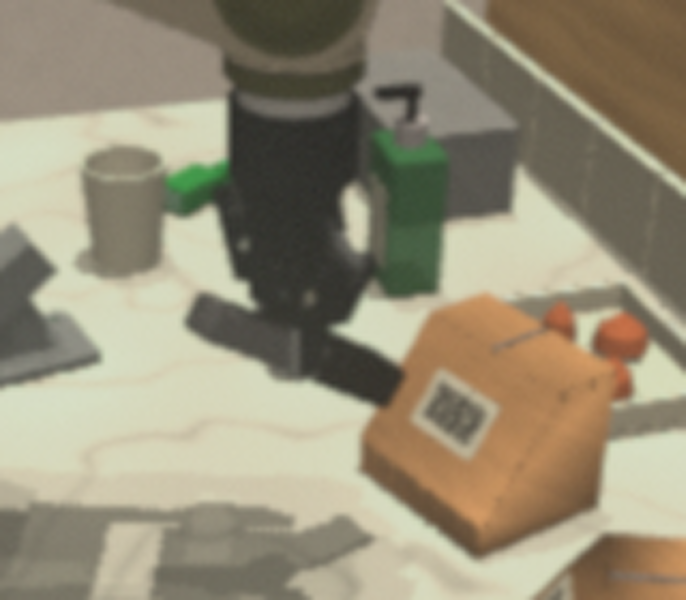

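Wide carton in front, scanner at crop (190–400, 300–400) pitched ~34.5° at its label (455,412). I drop 2 mm and hold for 2 s.

Call:
{"method": "move_arm", "body": {"hand": [-1,-1,-1,-1,-1], "travel": [[0,0.05,-0.2],[0,0,0],[0,0,0],[0,0,0],[0,0,0]], "yaw": [0,0,0,0,0]}}

```text
t: 17.2
ee_pos: [510.0, -71.5, 225.8]
ee_rot: [-0.0, 0.988, 0.157, 0.0]
wrist_force: [0.1, 0.1, -1.6]
grip_width: 0.298
gripper_force: 29.0
```

Call:
{"method": "move_arm", "body": {"hand": [-1,-1,-1,-1,-1], "travel": [[0,0,0],[0,0,0],[0,0,0],[0,0,0],[0,0,0]], "yaw": [0,0,0,0,0]}}

```text
t: 17.82
ee_pos: [510.0, -71.5, 225.8]
ee_rot: [0.0, 0.988, 0.157, 0.0]
wrist_force: [-0.6, -0.7, -0.7]
grip_width: 0.298
gripper_force: 29.0
```

Call:
{"method": "move_arm", "body": {"hand": [-1,-1,-1,-1,-1], "travel": [[0,0,0],[0,0,0],[0,0,0],[0,0,0],[0,0,0]], "yaw": [0,0,0,0,0]}}

```text
t: 18.45
ee_pos: [510.0, -71.5, 225.8]
ee_rot: [0.0, 0.988, 0.157, -0.0]
wrist_force: [0.3, -0.4, -1.1]
grip_width: 0.298
gripper_force: 29.0
```

Call:
{"method": "move_arm", "body": {"hand": [-1,-1,-1,-1,-1], "travel": [[0,0,0],[0,0,0],[0,0,0],[0,0,0],[0,0,0]], "yaw": [0,0,0,0,0]}}

```text
t: 19.08
ee_pos: [510.0, -71.5, 225.8]
ee_rot: [0.0, 0.988, 0.157, 0.0]
wrist_force: [-0.2, 0.2, -1.8]
grip_width: 0.297
gripper_force: 29.0
```

```bash
cat > i.py <<'E'
from h import *
n=np.array([-.779,-.253,.574])
for nm in("side","top"):
    p=imaging.grab_frame(nm)
    for q in("label_wide","tray_in","scanner_window"):
        print(nm,q,[(round(m["conf"],2),np.round(m["xy"]),dep(p,m["xy"]).round(1)) for m in imaging.place_of(p,q)[:3] if dep(p,m["xy"]) is not None])
    C=cloud(p,np.ones((384,512),bool));w=C[(abs(C[:,0]-670)<95)&(abs(C[:,1]+20)<95)&(C[:,2]>100)&(C[:,2]<120)]
    print("top face",cv2.minAreaRect(w[:,:2].astype(np.float32)))
    t=C[(abs(C[:,0]-400)<140)&(abs(C[:,1]+235)<90)&(C[:,2]>12)&(C[:,2]<26)];print("tray rim",cv2.minAreaRect(t[:,:2].astype(np.float32)))
E
python3 i.py; python3 g.py 0.6 2>/dev/null
```

```text
side label_wide [(0.85, array([295., 205.]), array([642. , -24.3,  71.8]))]
side tray_in [(0.95, array([231., 290.]), array([ 396.4, -237.6,    5.3]))]
side scanner_window [(0.71, array([279., 201.]), array([572.8, -73. , 126.7])), (0.7, array([230., 155.]), array([571. , 473.5,  19.7])), (0.64, array([238., 184.]), array([452.4, -97.4, 209.9]))]
top face ((646.3632202148438, -27.641822814941406), (159.57803344726562, 133.0762939453125), 17.411205291748047)
tray rim ((399.9694519042969, -235.26768493652344), (134.3402099609375, 231.7873077392578), 78.41639709472656)
top label_wide [(0.64, array([272., 161.]), array([640.2, -26.4,  68.3])), (0.21, array([345., 173.]), array([ 603.4, -249.4,   69. ]))]
top tray_in [(0.78, array([334., 240.]), array([ 404.2, -222. ,    5.5])), (0.32, array([342., 165.]), array([ 623.4, -236.3,   87.5])), (0.32, array([173., 141.]), array([703.9, 277.3,  68.4]))]
top scanner_window [(0.93, array([110., 188.]), array([568.3, 478.9,  23.9])), (0.57, array([146., 254.]), array([360.6, 358.1,  30.2]))]
top face ((691.0360107421875, -10.985694885253906), (67.25856018066406, 130.66917419433594), 16.87664031982422)
tray rim ((402.50201416015625, -232.83859252929688), (130.03453063964844, 228.9181365966797), 78.28008270263672)
tcp [510.  -71.5 225.8] yaw 0.3158
side [ -2.3  -1.4 -59.1] pitch 34.5 458 1.13
side [ -2.3  -1.4 -59.1] pitch 34.5 458 1.13
side [ -2.3  -1.4 -59.1] pitch 34.5 458 1.13
top [ -0.1  -0.1 -58.3] pitch 34.5 95 1.48
top [ -0.1  -0.1 -58.3] pitch 34.5 95 1.48
top [ -0.1  -0.1 -58.3] pitch 34.5 95 1.48
```

Scan held for 2 s: window ≈ 80 mm from label, pitch 34.5°. Now to the tray (centre (401,-234), long axis yaw −11.7°).

Call:
{"method": "move_arm", "body": {"hand": [-1,-1,-1,-1,-1], "travel": [[-3.46,-1.55,0],[-1.5,-3.75,0],[-1.5,-3.75,0],[-1.5,-3.75,0],[-1.5,-3.75,0]], "yaw": [-0.1,-0.11,-0.11,-0.1,-0.1]}}

```text
t: 20.2
ee_pos: [414.8, -238.2, 226.0]
ee_rot: [0.0, 0.995, -0.104, 0.0]
wrist_force: [-0.2, -0.9, -1.2]
grip_width: 0.296
gripper_force: 29.0
```

Call:
{"method": "move_arm", "body": {"hand": [-1,-1,-1,-1,-1], "travel": [[0,0,-4],[0,0,-3.5],[0,0,-1.5],[0,0,0],[0,0,0]], "yaw": [0,0,0,0,0]}}

```text
t: 20.82
ee_pos: [415.7, -237.3, 136.5]
ee_rot: [0.0, 0.995, -0.102, 0.001]
wrist_force: [0.2, -0.3, -1.5]
grip_width: 0.298
gripper_force: 28.9
```

```bash
python3 g.py 0.6 2>/dev/null; python3 i.py | grep rim
```

```text
tcp [ 415.7 -237.3  136.5] yaw -0.2041
side [ 11.5  -0.8 -67.7] pitch 34.9 804 2.33
side [  8.4  -0.7 -65.7] pitch 34.8 797 2.21
side [ 11.8  -0.8 -67.9] pitch 35.0 799 2.29
top [   4.3   32.4 -120.3] pitch -1.7 349 2.54
top [   4.1   22.5 -111.8] pitch 5.1 213 2.69
top [  20.5   34.  -119.8] pitch -1.4 356 2.75
tray rim ((399.90826416015625, -235.86477661132812), (134.3528594970703, 231.30517578125), 78.24785614013672)
tray rim ((436.8861083984375, -182.45712280273438), (70.5162353515625, 214.27914428710938), 59.06584548950195)
```

Call:
{"method": "move_arm", "body": {"hand": [-1,-1,-1,-1,-1], "travel": [[0,0,-0.5],[0,0,-0.35],[-0.38,0.08,-0.5],[-0.38,0.08,-0.5],[0,0,0]], "yaw": [0,0,0,0,0], "squeeze": 25}}

```text
t: 21.95
ee_pos: [407.6, -235.4, 117.1]
ee_rot: [-0.0, 0.995, -0.102, -0.0]
wrist_force: [0.4, -0.3, 0.5]
grip_width: 0.298
gripper_force: 28.8
```

Call:
{"method": "move_arm", "body": {"hand": [-1,-1,-1,-1,-1], "travel": [[-0.32,0.07,-0.56],[-0.32,0.07,-0.56],[-0.24,0.05,-0.6],[-0.24,0.05,-0.6],[0,0,0]], "yaw": [0,0,0,0,0]}}

```text
t: 22.58
ee_pos: [396.3, -232.9, 93.7]
ee_rot: [-0.0, 0.995, -0.102, -0.0]
wrist_force: [-1.4, -0.5, -0.4]
grip_width: 0.296
gripper_force: 28.1
```

```bash
python3 g.py 0.2 2>/dev/null; python3 i.py | grep rim
```

```text
tcp [ 396.3 -232.9   93.7] yaw -0.2044
side [ 20.4 -13.5 -76. ] pitch -0.1 1087 2.65
side [  1.4 -12.8 -76. ] pitch -0.4 1069 2.69
side [  9.9  -0.7 -60.8] pitch 11.7 988 2.1
top [ 24.3  28.1 -75.9] pitch -0.8 375 2.49
top [ 24.2  26.5 -75.9] pitch -0.7 361 2.51
top [ 24.2  27.9 -75.9] pitch -0.8 372 2.46
tray rim ((400.06317138671875, -235.56015014648438), (134.5458221435547, 231.7454376220703), 78.4150161743164)
tray rim ((446.11029052734375, -241.09841918945312), (127.46412658691406, 139.16029357910156), 78.59500885009766)
```

Call:
{"method": "move_arm", "body": {"hand": [-1,-1,-1,-1,-1], "travel": [[-0.15,0.03,-0.5],[-0.1,0.02,-0.5],[-0.05,0.01,-0.4],[0,0,-0.15],[0,0,0]], "yaw": [0,0,0,0,0]}}

```text
t: 23.7
ee_pos: [393.5, -232.3, 78.6]
ee_rot: [-0.0, 0.995, -0.102, -0.0]
wrist_force: [-4.1, 1.6, 3.0]
grip_width: 0.295
gripper_force: 29.6
```

```bash
python3 d.py side s6.png 170 300 210 330
```

```text
(no output)
```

View pics/s6.png

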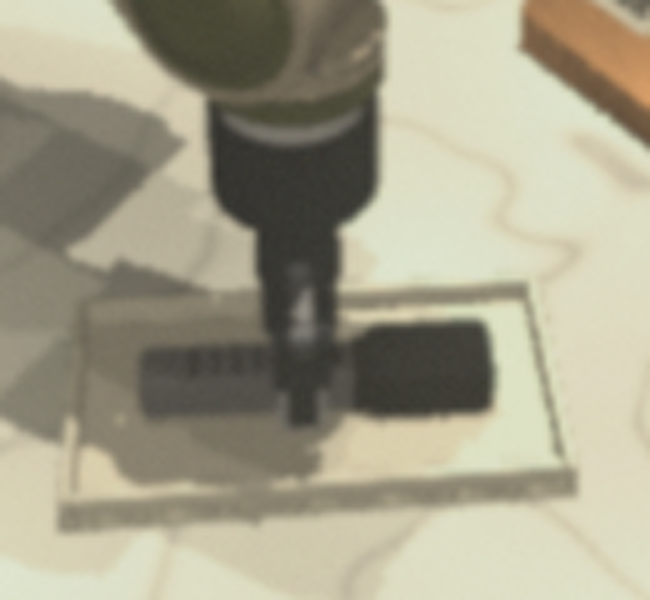

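The scanner is flat inside the tray (crop (140–490, 320–415)), no wall touched. I release gently and retreat.

Call:
{"method": "move_arm", "body": {"hand": [-0.3,-0.15,0,0.2,0.2], "travel": [[0,0,0],[0,0,0],[0,0,0],[0,0,0],[0,0,2]], "yaw": [0,0,0,0,0]}}

```text
t: 24.38
ee_pos: [393.3, -232.1, 98.0]
ee_rot: [-0.001, 0.995, -0.102, -0.001]
wrist_force: [0.6, -0.0, 0.2]
grip_width: 0.601
gripper_force: 0.0
```

Call:
{"method": "move_arm", "body": {"hand": [0.2,0.2,0.2,0.2,0.2], "travel": [[0,0,5],[0,0,6],[0,0,6],[0,4.5,3],[0,4.5,0]], "yaw": [0,0,0,0,0]}}

```text
t: 25.0
ee_pos: [393.8, -141.8, 300.7]
ee_rot: [0.001, 0.995, -0.103, 0.002]
wrist_force: [0.3, 0.2, -0.3]
grip_width: 0.594
gripper_force: 0.0
```

Call:
{"method": "move_arm", "body": {"hand": [0.2,0.2,0.2,0.2,0.2], "travel": [[0,5,0],[0,5,0],[0,5,0],[0,0,0],[0,0,0]], "yaw": [0,0,0,0,0]}}

```text
t: 25.62
ee_pos: [393.7, 7.3, 298.6]
ee_rot: [0.0, 0.995, -0.102, 0.0]
wrist_force: [-0.5, -0.9, 0.6]
grip_width: 0.603
gripper_force: 0.0
```

```bash
cat > j.py <<'E'
from h import *
for nm in("side","top"):
    p=imaging.grab_frame(nm);C=cloud(p,np.ones((384,512),bool))
    t=C[(abs(C[:,0]-400)<140)&(abs(C[:,1]+235)<90)&(C[:,2]>12)&(C[:,2]<26)];print(nm,"rim",cv2.minAreaRect(t[:,:2].astype(np.float32)))
    y=-.204;e=np.array([np.cos(y),np.sin(y)]);n=np.array([-e[1],e[0]])
    D=C[:,:2]-[401,-234.5];u=D@e;v=D@n;k=(abs(u)<100)&(abs(v)<45)&(C[:,2]<60)
    for a in range(-100,100,10):
        m=k&(u>=a)&(u<a+10)&(C[:,2]>14);print(a,m.sum(),np.percentile(C[m,2],[50,90]).round(1) if m.sum()>2 else "",end=" ")
    w=C[(abs(C[:,0]-670)<95)&(abs(C[:,1]+20)<95)&(C[:,2]>106)&(C[:,2]<120)];print("\nwide",cv2.minAreaRect(w[:,:2].astype(np.float32)))
E
python3 j.py
```

```text
side rim ((399.83258056640625, -235.77847290039062), (134.75209045410156, 231.07437133789062), 78.15908813476562)
-100 0  -90 8 [26.2 27.7] -80 50 [28.1 30.6] -70 52 [28.4 30.5] -60 60 [28.4 30.5] -50 48 [28.1 30.6] -40 48 [28.2 30.5] -30 59 [28.6 30.3] -20 53 [28.  30.1] -10 48 [28.6 31.5] 0 53 [28.3 31.8] 10 52 [28.6 31. ] 20 67 [30.6 35.5] 30 75 [33.8 36.2] 40 73 [34.1 36. ] 50 73 [33.7 36.1] 60 78 [33.9 35.6] 70 67 [33.9 36.2] 80 24 [29.9 34.6] 90 0  
wide ((693.8980102539062, -12.831939697265625), (59.65424728393555, 133.72804260253906), 16.818603515625)
top rim ((402.4669189453125, -233.00497436523438), (130.01895141601562, 229.12013244628906), 78.36833190917969)
-100 0  -90 0  -80 26 [28.7 32.2] -70 29 [30.  32.3] -60 28 [30.3 33.7] -50 27 [31.  34.7] -40 26 [30.6 33.6] -30 26 [29.  32.3] -20 30 [30.8 33.9] -10 25 [31.6 36.4] 0 27 [30.8 33.3] 10 28 [29.7 32.3] 20 40 [34.4 37.5] 30 41 [36.7 39.7] 40 39 [36.1 40.2] 50 41 [36.4 39.6] 60 42 [36.2 41.1] 70 42 [36.3 40.2] 80 13 [34.  36.4] 90 0  
wide ((693.6627807617188, -10.992362976074219), (61.7537727355957, 131.73068237304688), 18.83902359008789)
```

Handle top is at 29 mm and head top at 35 mm: flat on the tray floor. Tray and carton have not moved, so I hand in.

```bash
python3 -c "
from plant import env
print(env.sign_off())"
```

```text
the job is handed in; nothing more can be done
None
```

The job is handed in at about 26 s: I held the scanner by the handle, square on and about 8 cm from the wide carton's label for 2 s, then laid it flat in the tray; the tray and wide carton measured unmoved.

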